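Third hand: lock the socket, then hold the heat sink down for the screws

TASK

On the processor test fixture, turn the black wing knob clockwise (seen from above) until it clicks over its detent into the locked position, so that the socket grips the processor. Then set the finned heat sink, fins up, squarely into the spring nest over the processor with its two screw ears above the two brass standoffs, and press it down with a steady push of about 12 newtons, so that the nest is sunk to about half of its travel and never to its bottom stop. Finish while still pressing it like that, as the third hand for me to drive the two screws, and leave the other things on the bench where they are.

Things in the scene. Friction and masses are not known exactly. Their poses are not given: they have to be found in the camera images.
- heat_sink_center (a point): Loose silver heat sink, fins up, lying left of the fixture: solid block 50 x 50 x 22 mm, 90 to 145 g. Point: the block's centre, 11 mm above its underside. z up; y through its two screw ears (14 wide, 3 thick, flush with the underside, 92 mm tip to tip, holes at y +-38.5); grasp the two plain sides, 50 mm apart along x. Half a turn makes no difference.
- nest_seat (a point): Centre of the spring nest's seat, 37 mm above the bench when unpressed; the heat sink's underside rests on it. z up; y through the two brass standoffs (y +-38.5 mm). Guide tabs at the corners, 10 mm high with flared tops, leave 53.6 x 53.6 mm. Side gaps: x sides 38 mm wide, with no frame beyond x +-23 mm (room for fingers); y sides 26 mm (for the ears). The point sinks with the nest.
- fixture: Fixed aluminium plate 150 x 230 x 8 mm with a green test board on it, origin at the centre of its underside, z up. The nest is at (0, 45) mm, the knob at (0, -65) mm; nest, knob (unlocked) and fixture have parallel axes. Guide pins, 4 mm thick, 39 mm above the bench, stand at x +-33, y +-26 mm from the nest's centre; all else on the board but knob and nest is under 28 mm high.
- nest (a joint): How far the nest is pushed down, m: 0 at rest, 0.010 at its bottom stop on the processor. Springs: the first movement takes 4 N and each further mm takes 1.6 N, so 5 mm takes 12 N and the bottom stop 20 N.
- knob_grip (a point): Point on the vertical axis of the black wing knob, 50 mm above the bench, at the height to grip. The wing is a bar 12 mm thick (x), 34 mm long (y) and 28 mm high, its top 8 mm above this point; it stands on a disc of 34 mm diameter, 20 mm below the point. Its axes turn with it. A white line on top marks the end that points at the red dot (unlocked) or green dot (locked).
- knob (a joint): Turn of the wing knob, rad, growing clockwise seen from above: 0 at its unlocked stop, 1.30 at its locked stop. From about 0.2 to 0.65 rad a roller under it has to climb a spring plunger (up to about 0.15 N m); past 0.65 it snaps on with a click to 1.0 or more, the locked position. Left on the climb, it falls back.
- solder_reel: Bystander: reel of solder, 62 mm diameter, 40 mm high, origin at the centre of its underside.
- kapton_roll: Bystander: roll of amber tape, 54 mm diameter, 13 mm high, origin at the centre of its underside.
- multimeter: Bystander: dark multimeter with orange sides, 155 x 82 x 46 mm, lying on its back, origin at the centre of its underside.
- usb_head: Bystander: white charger head, 59 x 28 x 28 mm, origin at the centre of its underside.
- screw_tray: Bystander: pale dish of small screws, 74 x 107 x 16 mm, origin at the centre of its underside.
Things that resemble listed ones, but are neither listed nor needed, are in the scene too. What is shaped like the part that bears heat_sink_center but pink or purple is not meant.

How it is judged:
By the outcome, as a careful person would: the job done as asked, in the order asked, and still so for the second after the job is handed in, while the arm keeps its last pose, push and grip.
It also fails if it takes over 61 s, if anything falls off the work surface, if the arm or the gripper's body presses on something with over 40 N, if the wrist force passes 120 N, or if a joint passes its speed limit or range.

ROBOT

A 6-joint arm with a two-finger parallel gripper is mounted at the origin on a cart in front of the work surface, level with it; the furniture and walls round the work are solid. World frame = base frame: x ahead of the robot, y to its left, z up, the work surface at z = 0. Lengths are in m, angles in rad, forces in N, time in s.
With the tool pointing down it reaches from about 0.225 to 0.875 m from the base axis. Payload 3.4 kg.
Tool frame: the origin (TCP) lies at the very end of the fingers, on their centre line; the grasp point (between the pads) lies 19 mm behind it; z points along the fingers, y is the line along which they close (so a half turn about z gives the same grasp; the last joint's range is limited). The gripper opens to 85 mm and grips with 20 to 120 N. Pads are 22 mm wide; open, the fingers measure 114 mm over their backs; the gripper's body (76 mm by 85 mm) begins 54 mm behind the grasp point. The pads swing forward as they close: fully open they stand 13 mm farther back than shut.
Start: joints at [-1.386, 0.276, 1.505, -0, 1.361, -0.121], TCP at [0.173, -0.548, 0.231] pointing down, gripper open.
Joint ranges: [-2.89, 2.89], [-0.75, 2.08], [0.22, 2.7], [-1.18, 4.32], [0.11, 2.71], [-2.7, 2.7]. Speed limits (rad/s): [2.57, 2.57, 3.14, 3.14, 3.14, 3.14].

INTERFACE

Orientations are given as a unit quaternion [w, x, y, z].
In Python, from rig import get_state, optics, sign_off gives the robot as it stands.
- The arm moves only by the tool send_rows, never from a script. Its argument "increments" is a list of rows, each an object with "gripper": the gripper's target within -1 to 1 (shut at 1, half-way at 0, fully open at -1); "linear": the shift along the world's x, y, z in m, a list of three; "delta_rot": the turn, a rotation vector about the world's x, y, z in rad, a list of three. In form: [{"gripper": gripper, "linear": [dx, dy, dz], "delta_rot": [rx, ry, rz]}, ...]. A call has 1 to 8 rows; each row is the pose to reach, as a shift and turn from the pose commanded when the call began; what a row does not reach only later rows make up. A row lasts 1/10 s, in which the tool goes at most 50 mm and 8.59 degrees, less where a joint would pass 70% of its speed; a pose out of reach is approached as far as the arm can. A call with a gripper value outside its range is refused whole. The fingers move at their own pace and stop on an object; "newtons" is the grip in N (left out, the last holds). Time passes only in rows, so rows that repeat a pose let the fingers close. It gives the time, the measured TCP pose, the force, the opening and the grip force at its end, in the units of the state.
- get_state(): the state, without advancing time (a new reading comes with each control period).
- optics.get_image(name): name is "scene" or "top" or "wrist"; returns a dict with "pixels" (384x512x3 uint8, blue, green, red), "K" (3x3 intrinsics, pixels), "rvec" (rotation vector, rad) and "tvec" (3), from world to camera coordinates, as OpenCV has them; the wrist camera has in their place "T_tool_cam" (4x4, takes a point from camera to tool coordinates, whose origin is the TCP and whose axes are the flange's). Camera axes: x right, y down, z forward; pixel columns grow to the right and rows downward; lengths in m; the calibration is good to about 2 mm. A picture is of the moment at which its call begins: read the wrist's pose just before it. There is no depth.
- sign_off(): hands the job in; it is judged then, once.
The state is a dict: "clock": time; "qpos": joint angles; "qd": joint speeds; "effort": joint torques, N m; "position": TCP position; "ee_rot": TCP orientation; "contact_force": force on the tool from outside, world axes, zero at the start; "moment": the same for the moment, N m; "width": finger opening in m; "gripper_force": force on a finger pad.
Only numpy, scipy, OpenCV 4.12 (cv2) and the standard library are available. Lean on these libraries where they do the work, as an engineer would, in place of code of your own. Each camera call takes 0.05 s, during which the arm holds its last target. There are 200 camera calls.

## Working session

There is one attempt and no reset: what is moved stays moved. The work goes in short steps, Python scripts to look and compute and a tool call to move; the robot and the scene stay as the last step left them, time stands still between calls to the robot, and variables do not carry over. Pictures are saved under pics/ and viewed, at most 10 in all, crops included, and the job is handed in when it is done.

Besides the shell and the picture viewer there is one more tool, called after "Emit:" by a JSON object that holds its "method" and its "body", one argument or row to a line. send_rows: Moves the arm, as the interface text tells. Its arguments: {"type":"object","properties":{"increments":{"type":"array"},"newtons":{"type":"number"}},"required":["increments"]}

```bash
mkdir -p pics
cat > h.py <<'E'
import numpy as np, cv2
from rig import get_state, optics, sign_off
from scipy.spatial.transform import Rotation as R
def cam(n):
    s=get_state(); d=optics.get_image(n); K=np.array(d['K'],float)
    if n=='wrist':
        q=s['ee_rot']; T=np.eye(4); T[:3,:3]=R.from_quat([q[1],q[2],q[3],q[0]]).as_matrix(); T[:3,3]=s['position']
        C=T@np.array(d['T_tool_cam'])
    else:
        M=np.eye(4); M[:3,:3]=cv2.Rodrigues(np.array(d['rvec'],float))[0]; M[:3,3]=np.ravel(d['tvec']); C=np.linalg.inv(M)
    return np.array(d['pixels']),K,C
def ray(K,C,uv,z):
    uv=np.atleast_2d(uv).astype(float)
    d=np.c_[uv,np.ones(len(uv))]@np.linalg.inv(K).T@C[:3,:3].T
    return C[:3,3]+d*((z-C[2,3])/d[:,2])[:,None]
def proj(K,C,P):
    M=np.linalg.inv(C); p=np.atleast_2d(P)@M[:3,:3].T+M[:3,3]; p=p@K.T; return p[:,:2]/p[:,2:]
E
python3 - <<'E'
from h import *
s=get_state(); print({k:np.round(v,3) for k,v in s.items()})
for n in('top','scene'):
    im,K,C=cam(n); np.savez(n+'.npz',im=im,K=K,C=C); print(n,np.round(C,3).tolist(),K.tolist())
    cv2.imwrite(f'pics/{n}.png',cv2.resize(im,(800,600),interpolation=cv2.INTER_CUBIC))
E
```

```text
{'clock': np.float64(0.0), 'qpos': array([-1.386,  0.277,  1.506,  0.   ,  1.361, -0.121]), 'qd': array([ 0.001,  0.002, -0.002, -0.001,  0.001,  0.001]), 'effort': array([-0.0000e+00, -4.1678e+01, -2.4580e+01, -0.0000e+00,  1.1000e-02,
       -0.0000e+00]), 'position': array([ 0.173, -0.548,  0.23 ]), 'ee_rot': array([-0.001,  0.988,  0.152, -0.   ]), 'contact_force': array([-0.319, -0.16 ,  0.355]), 'moment': array([0.013, 0.015, 0.021]), 'gripper_force': np.float64(0.0), 'width': np.float64(0.085)}
top [[0.006, -0.981, 0.192, 0.295], [-1.0, -0.008, -0.007, 0.205], [0.009, -0.192, -0.981, 1.527], [0.0, 0.0, 0.0, 1.0]] [[419.69289528935235, 0.0, 257.27788857053815], [0.0, 419.69289528935235, 188.95074978558876], [0.0, 0.0, 1.0]]
scene [[-0.945, -0.244, 0.217, 0.235], [-0.326, 0.683, -0.653, 1.122], [0.011, -0.688, -0.725, 1.096], [0.0, 0.0, 0.0, 1.0]] [[445.8046798069203, 0.0, 248.67212916641503], [0.0, 445.8046798069203, 190.70036226662688], [0.0, 0.0, 1.0]]
```

View pics/top.png

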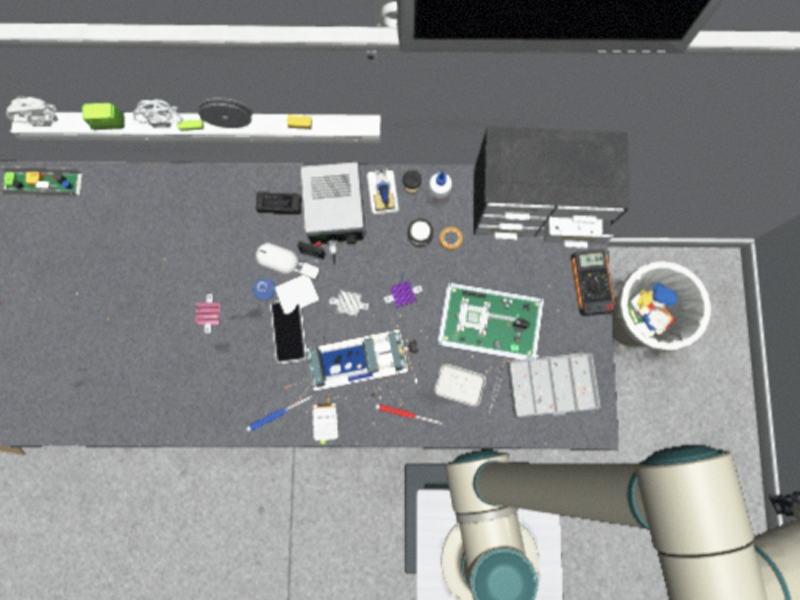

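View pics/scene.png

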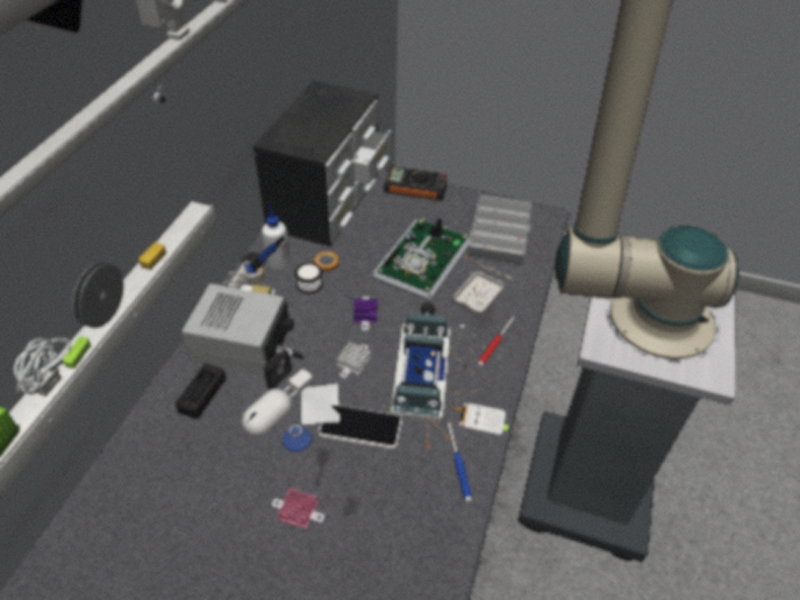

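The top view (800-wide scale) shows the fixture around (490,320), with its knob at (520,323) and nest at (474,317). The silver heat sink is at (349,302). The purple (403,293) and pink (207,313) look-alikes are not the ones I want. I'll turn these into coarse positions, then look closer with the wrist camera.

Run:
```python
from h import *
d=np.load('top.npz'); k=512/800
for n,uv,z in(('knob',(519,322),.058),('nest',(474,317),.04),('hs',(349,302),.02),('c1',(450,285),.008),('c2',(543,297),.008),('c3',(538,357),.008),('c4',(440,345),.008)):
    print(n,ray(d['K'],d['C'],np.array(uv)*k,z).round(3))
i=optics.get_image('wrist'); print(np.round(i['T_tool_cam'],3),i['K'])
```

```text
knob [[ 0.523 -0.072  0.058]]
nest [[0.537 0.028 0.04 ]]
hs [[0.573 0.318 0.02 ]]
c1 [[0.618 0.08  0.008]]
c2 [[ 0.591 -0.14   0.008]]
c3 [[ 0.449 -0.123  0.008]]
c4 [[0.475 0.105 0.008]]
[[-0.    -0.946 -0.324  0.083]
 [ 1.    -0.    -0.     0.001]
 [-0.    -0.324  0.946 -0.143]
 [ 0.     0.     0.     1.   ]] [[267.47324731   0.         254.82608336]
 [  0.         267.47324731 193.0441553 ]
 [  0.           0.           1.        ]]
```

Emit:
{"method": "send_rows", "body": {
  "increments": [
    {"gripper":-1,"linear":[0.18,0.255,-0.015],"delta_rot":[0,0,0.6]},
    {"gripper":-1,"linear":[0.18,0.255,-0.015],"delta_rot":[0,0,0.6]},
    {"gripper":-1,"linear":[0.18,0.255,-0.015],"delta_rot":[0,0,0.6]},
    {"gripper":-1,"linear":[0.18,0.255,-0.015],"delta_rot":[0,0,0.6]},
    {"gripper":-1,"linear":[0.18,0.255,-0.015],"delta_rot":[0,0,0.6]},
    {"gripper":-1,"linear":[0.18,0.255,-0.015],"delta_rot":[0,0,0.6]},
    {"gripper":-1,"linear":[0.18,0.255,-0.015],"delta_rot":[0,0,0.6]},
    {"gripper":-1,"linear":[0.18,0.255,-0.015],"delta_rot":[0,0,0.6]}
  ]
}}

```text
clock: 0.95
position: [0.3537, -0.2918, 0.2162]
ee_rot: [-0.0, 0.898, 0.439, -0.0]
contact_force: [-0.1, -0.3, 0.2]
width: 0.0857
gripper_force: 0.0
```

Emit:
{"method": "send_rows", "body": {
  "increments": [
    {"gripper":-0.3,"linear":[0.18,0.255,-0.015],"delta_rot":[0,0,0.55]},
    {"gripper":-0.3,"linear":[0.18,0.255,-0.015],"delta_rot":[0,0,0.55]},
    {"gripper":-0.3,"linear":[0.18,0.255,-0.015],"delta_rot":[0,0,0.55]},
    {"gripper":-0.3,"linear":[0.18,0.255,-0.015],"delta_rot":[0,0,0.55]},
    {"gripper":-0.3,"linear":[0.18,0.255,-0.015],"delta_rot":[0,0,0.55]},
    {"gripper":-0.3,"linear":[0.18,0.255,-0.015],"delta_rot":[0,0,0.55]},
    {"gripper":-0.3,"linear":[0.18,0.255,-0.015],"delta_rot":[0,0,0.55]},
    {"gripper":-0.3,"linear":[0.18,0.255,-0.015],"delta_rot":[0,0,0.55]}
  ]
}}

```text
clock: 1.75
position: [0.5341, -0.0388, 0.2008]
ee_rot: [0.0, 0.746, 0.666, -0.001]
contact_force: [0.6, -0.8, -0.3]
width: 0.0553
gripper_force: 0.0
```

Run:
```python
from h import *
s=get_state(); print({k:np.round(s[k],3) for k in('clock','position','ee_rot','qpos','width')})
im,K,C=cam('wrist'); np.savez('w1.npz',im=im,K=K,C=C)
cv2.imwrite('pics/w1.png',cv2.resize(im,(800,600),interpolation=cv2.INTER_CUBIC))
```

```text
{'clock': np.float64(1.75), 'position': array([ 0.534, -0.039,  0.201]), 'ee_rot': array([ 0.   ,  0.746,  0.666, -0.001]), 'qpos': array([-2.020e-01,  2.360e-01,  1.639e+00, -1.000e-03,  1.267e+00,
       -8.800e-02]), 'width': np.float64(0.055)}
```

View pics/w1.png

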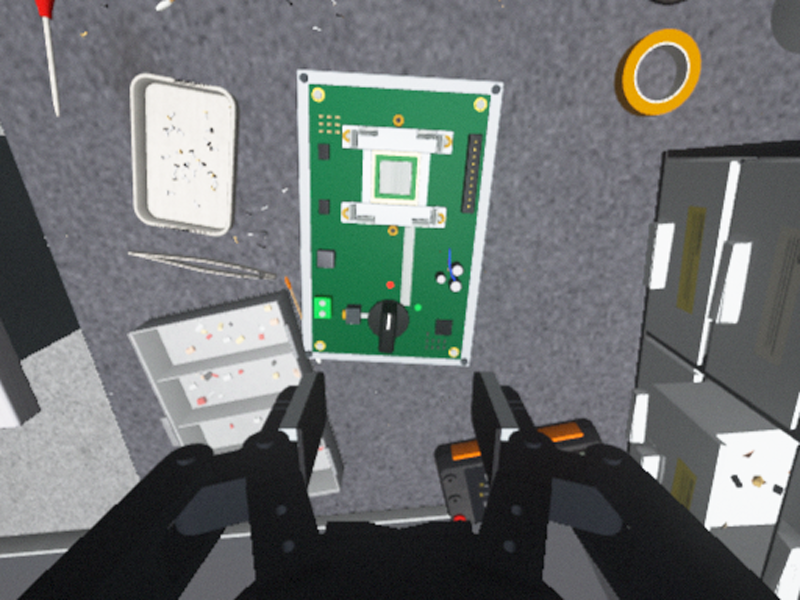

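The wrist view shows the knob at (388,325) with its mark towards the red dot (390,285), and the green dot at (418,308). The nest is around (396,177), with pin tops near (346,135), (447,141), (346,212) and (441,216). I'll measure the plate outline, the pins and the knob.

```bash
cat > fix.py <<'E'
from h import *
def plane(im,K,C,z,c,s=2,n=400):  # rectified view of plane z, s px/mm, n px, centre c; col=+x,row=-y
    q=np.float32([[0,0],[n,0],[n,n],[0,n]]); w=np.c_[c[0]+(q[:,0]-n/2)/s/1e3,c[1]-(q[:,1]-n/2)/s/1e3,[z]*4]
    H=cv2.getPerspectiveTransform(np.float32(proj(K,C,w)),q); return cv2.warpPerspective(im,H,(n,n),flags=cv2.INTER_CUBIC)
E
python3 - <<'E'
from fix import *
d=np.load('w1.npz'); im,K,C=d['im'],d['K'],d['C']
c=(.533,-.02); n=540
r=plane(im,K,C,.008,c,2,n); hsv=cv2.cvtColor(r,cv2.COLOR_BGR2HSV)
m=((hsv[...,2]>150)|(hsv[...,1]>120)&(hsv[...,0]>45)&(hsv[...,0]<80)).astype(np.uint8)
m=cv2.morphologyEx(m,cv2.MORPH_CLOSE,np.ones((9,9))); m=cv2.morphologyEx(m,cv2.MORPH_OPEN,np.ones((15,15)))
cs=max(cv2.findContours(m,0,1)[0],key=cv2.contourArea); R0=cv2.minAreaRect(cs); print('plate',R0,[c[0]+(R0[0][0]-n/2)/2000,c[1]-(R0[0][1]-n/2)/2000])
# pins hand pixels -> z .039
p=ray(K,C,np.array([(346,135),(447,141),(441,216),(346,212)])*.64,.039); print(p.round(4),p.mean(0).round(4))
# knob top
k=plane(im,K,C,.058,(.525,-.08),6,480)
a=plane(im,K,C,.039,(.537,.025),5,560)
cv2.imwrite('pics/kn.png',np.hstack([cv2.resize(a,(400,400)),cv2.resize(k,(400,400))]))
E
```

```text
plate ((263.04071044921875, 258.69842529296875), (310.53369140625, 461.7628479003906), 9.659893035888672) [0.5295203552246094, -0.014349212646484377]
[[5.100e-01 6.140e-02 3.900e-02]
 [5.776e-01 4.990e-02 3.900e-02]
 [5.695e-01 1.000e-04 3.900e-02]
 [5.021e-01 1.060e-02 3.900e-02]] [0.5398 0.0305 0.039 ]
```

View pics/kn.png

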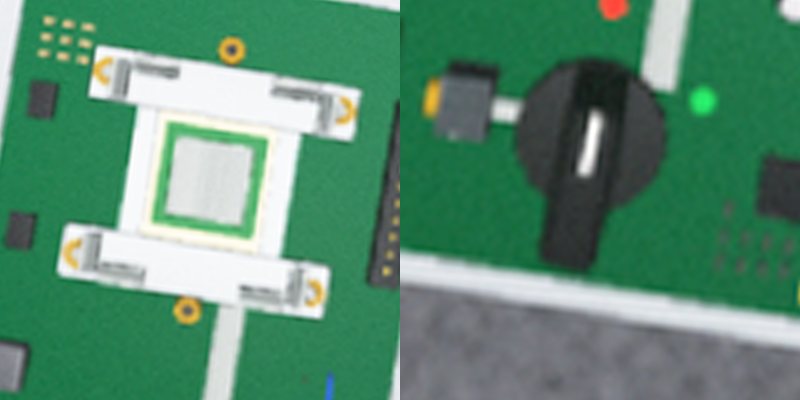

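Pins and plate agree on yaw ≈ -0.169. The nest is at about (0.5398, 0.0305). The wing's far end in the right crop (570,266) puts the knob axis near (0.5215, -0.0775). Next I grip the knob.

Emit:
{"method": "send_rows", "body": {
  "increments": [
    {"gripper":-0.3,"linear":[-0.0126,-0.0387,-0.05],"delta_rot":[0,0,-0.056]},
    {"gripper":-0.3,"linear":[-0.0126,-0.0387,-0.09],"delta_rot":[0,0,-0.056]},
    {"gripper":-0.3,"linear":[-0.0126,-0.0387,-0.12],"delta_rot":[0,0,-0.056]},
    {"gripper":-0.3,"linear":[-0.0126,-0.0387,-0.14],"delta_rot":[0,0,-0.056]},
    {"gripper":-0.3,"linear":[-0.0126,-0.0387,-0.155],"delta_rot":[0,0,-0.056]},
    {"gripper":-0.3,"linear":[-0.0126,-0.0387,-0.165],"delta_rot":[0,0,-0.056]},
    {"gripper":-0.3,"linear":[-0.0126,-0.0387,-0.165],"delta_rot":[0,0,-0.056]}
  ]
}}

```text
clock: 2.5
position: [0.5189, -0.0787, 0.0354]
ee_rot: [-0.001, 0.766, 0.643, -0.001]
contact_force: [-0.8, -0.1, -0.2]
width: 0.0558
gripper_force: 0.0
```

Emit:
{"method": "send_rows", "body": {
  "newtons": 40,
  "increments": [
    {"gripper":1,"linear":[0,0,0],"delta_rot":[0,0,0]},
    {"gripper":1,"linear":[0,0,0],"delta_rot":[0,0,0]},
    {"gripper":1,"linear":[0,0,0],"delta_rot":[0,0,0]},
    {"gripper":1,"linear":[0,0,0],"delta_rot":[0,0,0]},
    {"gripper":1,"linear":[0,0,0],"delta_rot":[0,0,0]},
    {"gripper":1,"linear":[0,0,0],"delta_rot":[0,0,0]}
  ]
}}

```text
clock: 3.1
position: [0.5211, -0.0773, 0.0373]
ee_rot: [0.001, 0.765, 0.644, 0.0]
contact_force: [-1.4, -0.4, 7.4]
width: 0.0114
gripper_force: 40.8
```

Emit:
{"method": "send_rows", "body": {
  "increments": [
    {"gripper":1,"linear":[0,0,0.002],"delta_rot":[0,0,0]},
    {"gripper":1,"linear":[0,0,0.002],"delta_rot":[0,0,-0.1]},
    {"gripper":1,"linear":[0,0,0.002],"delta_rot":[0,0,-0.2]},
    {"gripper":1,"linear":[0,0,0.002],"delta_rot":[0,0,-0.3]},
    {"gripper":1,"linear":[0,0,0.002],"delta_rot":[0,0,-0.4]},
    {"gripper":1,"linear":[0,0,0.002],"delta_rot":[0,0,-0.5]}
  ]
}}

```text
clock: 3.7
position: [0.521, -0.0773, 0.0375]
ee_rot: [0.0, 0.901, 0.433, 0.0]
contact_force: [2.4, -1.8, -7.2]
width: 0.0111
gripper_force: 41.0
```

Emit:
{"method": "send_rows", "body": {
  "increments": [
    {"gripper":1,"linear":[0,0,0],"delta_rot":[0,0,-0.1]},
    {"gripper":1,"linear":[0,0,0],"delta_rot":[0,0,-0.2]},
    {"gripper":1,"linear":[0,0,0],"delta_rot":[0,0,-0.3]},
    {"gripper":1,"linear":[0,0,0],"delta_rot":[0,0,-0.4]},
    {"gripper":1,"linear":[0,0,0],"delta_rot":[0,0,-0.5]},
    {"gripper":1,"linear":[0,0,0],"delta_rot":[0,0,-0.6]},
    {"gripper":1,"linear":[0,0,0],"delta_rot":[0,0,-0.7]},
    {"gripper":1,"linear":[0,0,0],"delta_rot":[0,0,-0.7]}
  ]
}}

```text
clock: 4.5
position: [0.5207, -0.0769, 0.0375]
ee_rot: [-0.0, 0.995, 0.1, -0.0]
contact_force: [2.0, -1.6, -9.1]
width: 0.011
gripper_force: 40.9
```

Run:
```python
from h import *
s=get_state(); print({k:np.round(s[k],3) for k in('clock','position','ee_rot','qpos','width','contact_force','moment')})
```

```text
{'clock': np.float64(4.5), 'position': array([ 0.521, -0.077,  0.037]), 'ee_rot': array([-0.   ,  0.995,  0.1  , -0.   ]), 'qpos': array([-0.279,  0.389,  1.882,  0.   ,  0.871,  1.092]), 'width': np.float64(0.011), 'contact_force': array([ 1.966, -1.626, -9.116]), 'moment': array([-0.211, -0.525, -0.024])}
```

Emit:
{"method": "send_rows", "body": {
  "increments": [
    {"gripper":-0.3,"linear":[0,0,0],"delta_rot":[0,0,0]},
    {"gripper":-0.3,"linear":[0,0,0],"delta_rot":[0,0,0]},
    {"gripper":-0.3,"linear":[0,0,0],"delta_rot":[0,0,0]},
    {"gripper":-0.3,"linear":[0,0,0],"delta_rot":[0,0,0]},
    {"gripper":-0.3,"linear":[0,0,0.03],"delta_rot":[0,0,0]},
    {"gripper":-0.5,"linear":[0,0,0.06],"delta_rot":[0,0,0]},
    {"gripper":-0.5,"linear":[0,0,0.1],"delta_rot":[0,0,0.1]},
    {"gripper":-1,"linear":[0,0.02,0.14],"delta_rot":[0,0,0.2]}
  ]
}}

```text
clock: 5.3
position: [0.5204, -0.0584, 0.1798]
ee_rot: [0.001, 0.98, 0.2, -0.0]
contact_force: [0.6, -0.3, -0.9]
width: 0.0768
gripper_force: 0.0
```

Emit:
{"method": "send_rows", "body": {
  "increments": [
    {"gripper":-1,"linear":[0.005,0.04,0.04],"delta_rot":[0,0,0.14]},
    {"gripper":-1,"linear":[0.01,0.08,0.04],"delta_rot":[0,0,0.28]},
    {"gripper":-1,"linear":[0.018,0.08,0.04],"delta_rot":[0,0,0.42]},
    {"gripper":-1,"linear":[0.018,0.08,0.04],"delta_rot":[0,0,0.56]},
    {"gripper":-1,"linear":[0.018,0.08,0.04],"delta_rot":[0,0,0.7]},
    {"gripper":-1,"linear":[0.018,0.08,0.04],"delta_rot":[0,0,0.84]},
    {"gripper":-1,"linear":[0.018,0.08,0.04],"delta_rot":[0,0,1.0]},
    {"gripper":-1,"linear":[0.018,0.08,0.04],"delta_rot":[0,0,1.0]}
  ]
}}

```text
clock: 6.1
position: [0.5383, 0.023, 0.2185]
ee_rot: [0.0, 0.765, 0.644, 0.0]
contact_force: [-1.4, 0.8, -0.8]
width: 0.0856
gripper_force: 0.0
```

Run:
```python
from fix import *
s=get_state(); print({k:np.round(s[k],3) for k in('clock','position','ee_rot','width')})
im,K,C=cam('wrist'); np.savez('w2.npz',im=im,K=K,C=C); print(C[:3,3].round(3))
k=plane(im,K,C,.058,(.525,-.08),5,400)
cv2.imwrite('pics/w2.png',np.hstack([cv2.resize(im,(533,400)),k[:,70:330]]))
```

```text
{'clock': np.float64(6.1), 'position': array([0.538, 0.023, 0.218]), 'ee_rot': array([0.   , 0.765, 0.644, 0.   ]), 'width': np.float64(0.086)}
[0.552 0.104 0.361]
```

View pics/w2.png

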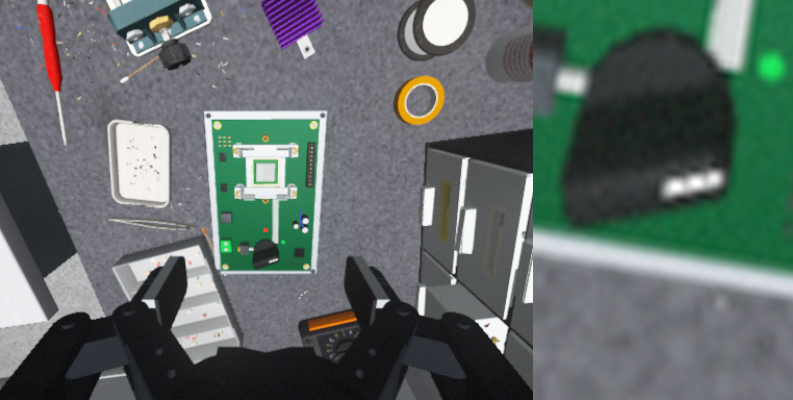

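The knob is locked: the wing lies near the x direction, with its white line to the right, past the green dot's bearing. Now I'll look closely at the heat sink.

Emit:
{"method": "send_rows", "body": {
  "increments": [
    {"gripper":-1,"linear":[0.035,0.267,-0.058],"delta_rot":[0,0,-0.09]},
    {"gripper":-1,"linear":[0.035,0.267,-0.058],"delta_rot":[0,0,-0.09]},
    {"gripper":-1,"linear":[0.035,0.267,-0.058],"delta_rot":[0,0,-0.09]},
    {"gripper":-1,"linear":[0.035,0.267,-0.058],"delta_rot":[0,0,-0.09]},
    {"gripper":-1,"linear":[0.035,0.267,-0.058],"delta_rot":[0,0,-0.09]},
    {"gripper":-1,"linear":[0.035,0.267,-0.058],"delta_rot":[0,0,-0.09]},
    {"gripper":-1,"linear":[0.035,0.267,-0.058],"delta_rot":[0,0,-0.09]},
    {"gripper":-1,"linear":[0.035,0.267,-0.058],"delta_rot":[0,0,-0.09]}
  ]
}}

```text
clock: 6.95
position: [0.5731, 0.29, 0.1599]
ee_rot: [0.0, 0.793, 0.609, -0.001]
contact_force: [0.0, -0.8, -0.6]
width: 0.0852
gripper_force: 0.0
```

Run:
```python
from fix import *
s=get_state(); print({k:np.round(s[k],4) for k in('clock','position','ee_rot','width')})
im,K,C=cam('wrist'); np.savez('w3.npz',im=im,K=K,C=C); print(C[:3,3].round(3))
a=plane(im,K,C,.022,(.573,.318),4,400); b=plane(im,K,C,.003,(.573,.318),4,400)
for z,r in((.022,a),(.003,b)):
    h=cv2.cvtColor(r,cv2.COLOR_BGR2HSV); m=(h[...,2]>120).astype(np.uint8)
    m=cv2.morphologyEx(m,cv2.MORPH_CLOSE,np.ones((17,17))); m=cv2.morphologyEx(m,cv2.MORPH_OPEN,np.ones((21,21) if z>.01 else (5,5)))
    c=max([c for c in cv2.findContours(m,0,1)[0] if cv2.pointPolygonTest(c,(200,200),True)>-60],key=cv2.contourArea)
    R0=cv2.minAreaRect(c); print(z,R0,.573+(R0[0][0]-200)/4e3,.318-(R0[0][1]-200)/4e3)
    cv2.polylines(r,[np.intp(cv2.boxPoints(R0))],True,(0,0,255),1)
cv2.imwrite('pics/w3.png',np.hstack([a,b]))
```

```text
{'clock': np.float64(6.95), 'position': array([0.5731, 0.29  , 0.1599]), 'ee_rot': array([ 2.000e-04,  7.932e-01,  6.090e-01, -7.000e-04]), 'width': np.float64(0.0852)}
[0.595 0.37  0.302]
0.022 ((172.99996948242188, 199.49996948242188), (345.99993896484375, 398.99993896484375), 0.0) 0.5662499923706055 0.31812500762939455
0.003 ((199.5, 199.5), (399.0, 399.0), 90.0) 0.5728749999999999 0.318125
```

View pics/w3.png

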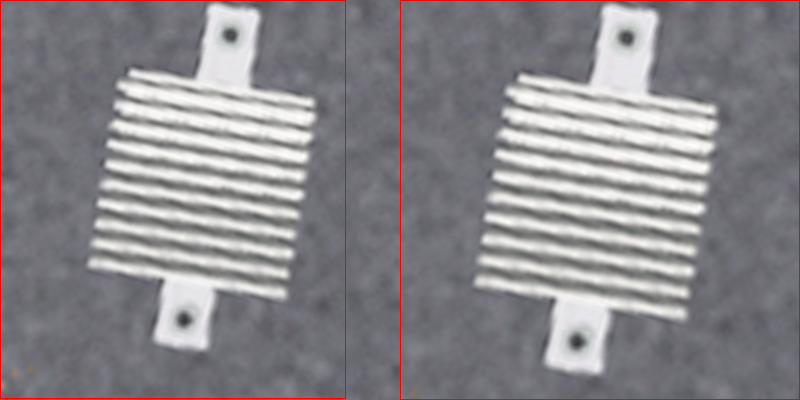

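In the rectified view the ear holes are at (226,37) and (177,341) in the right panel, 77 mm apart as expected. The heat-sink centre is at about (0.5737, 0.3210), yaw -0.160. I'll descend and grasp.

Emit:
{"method": "send_rows", "body": {
  "increments": [
    {"gripper":-1,"linear":[0.0006,0.031,-0.04],"delta_rot":[0,0,0.1]},
    {"gripper":-1,"linear":[0.0006,0.031,-0.08],"delta_rot":[0,0,0.1]},
    {"gripper":-1,"linear":[0.0006,0.031,-0.11],"delta_rot":[0,0,0.1]},
    {"gripper":-1,"linear":[0.0006,0.031,-0.13],"delta_rot":[0,0,0.1]},
    {"gripper":-1,"linear":[0.0006,0.031,-0.145],"delta_rot":[0,0,0.1]},
    {"gripper":-1,"linear":[0.0006,0.031,-0.153],"delta_rot":[0,0,0.1]},
    {"gripper":-1,"linear":[0.0006,0.031,-0.156],"delta_rot":[0,0,0.1]},
    {"gripper":-1,"linear":[0.0006,0.031,-0.156],"delta_rot":[0,0,0.1]}
  ]
}}

```text
clock: 7.8
position: [0.5746, 0.3203, 0.0049]
ee_rot: [0.0, 0.762, 0.647, 0.0]
contact_force: [-0.0, 0.3, -1.0]
width: 0.0855
gripper_force: 0.0
```

Emit:
{"method": "send_rows", "body": {
  "newtons": 60,
  "increments": [
    {"gripper":0.2,"linear":[0,0,0],"delta_rot":[0,0,0]},
    {"gripper":0.2,"linear":[0,0,0],"delta_rot":[0,0,0]},
    {"gripper":0.2,"linear":[0,0,0],"delta_rot":[0,0,0]},
    {"gripper":0.6,"linear":[0,0,0],"delta_rot":[0,0,0]},
    {"gripper":1,"linear":[0,0,0],"delta_rot":[0,0,0]},
    {"gripper":1,"linear":[0,0,0],"delta_rot":[0,0,0]}
  ]
}}

```text
clock: 8.4
position: [0.5749, 0.3213, 0.0056]
ee_rot: [0.0, 0.762, 0.648, 0.001]
contact_force: [0.2, 1.3, 5.5]
width: 0.0485
gripper_force: 64.6
```

Emit:
{"method": "send_rows", "body": {
  "increments": [
    {"gripper":1,"linear":[0,0,0.01],"delta_rot":[0,0,0]},
    {"gripper":1,"linear":[0,0,0.03],"delta_rot":[0,0,0]},
    {"gripper":1,"linear":[0,0,0.06],"delta_rot":[0,0,0]},
    {"gripper":1,"linear":[0,0,0.1],"delta_rot":[0,0,0]},
    {"gripper":1,"linear":[0,0,0.13],"delta_rot":[0,0,0]},
    {"gripper":1,"linear":[0,0,0.13],"delta_rot":[0,0,0]},
    {"gripper":1,"linear":[0,0,0.13],"delta_rot":[0,0,0]}
  ]
}}

```text
clock: 9.1
position: [0.5739, 0.321, 0.1349]
ee_rot: [0.0, 0.762, 0.648, 0.0]
contact_force: [0.2, 0.6, -1.4]
width: 0.0482
gripper_force: 64.0
```

Run:
```python
from fix import *
s=get_state(); print({k:np.round(s[k],4) for k in('clock','position','ee_rot','width','contact_force','moment')})
im,K,C=cam('wrist'); np.savez('w4.npz',im=im,K=K,C=C)
cv2.imwrite('pics/w4.png',im)
```

```text
{'clock': np.float64(9.1), 'position': array([0.5739, 0.321 , 0.1349]), 'ee_rot': array([1.000e-04, 7.616e-01, 6.480e-01, 4.000e-04]), 'width': np.float64(0.0482), 'contact_force': array([ 0.2035,  0.5906, -1.382 ]), 'moment': array([-0.0295,  0.0112, -0.0036])}
```

View pics/w4.png

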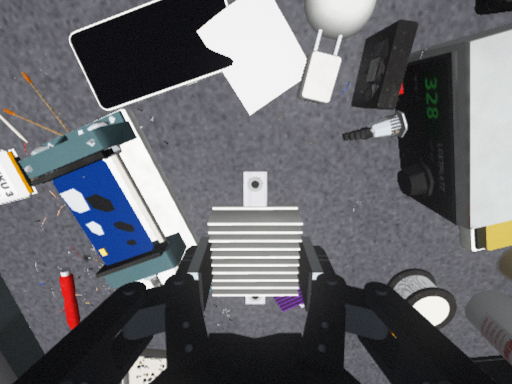

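The heat sink is held square, with its ear holes at pixels (255,184) and (255,297). I'll work out its offset in the tool, and refine the nest from w1 and w2 using the orange standoff rings and pins.

Run:
```python
from fix import *
d=np.load('w4.npz'); K,C=d['K'],d['C']; g=cv2.cvtColor(d['im'],cv2.COLOR_BGR2GRAY)
tcp=get_state()['position']
for z in(.130,.133,.136):
    hp=[]
    for u,v in((255,184),(255,297)):
        w=255.-g[v-4:v+5,u-4:u+5]; w=np.clip(w-150,0,None); yy,xx=np.mgrid[v-4:v+5,u-4:u+5]; hp.append(((w*xx).sum()/w.sum(),(w*yy).sum()/w.sum()))
    p=ray(K,C,hp,z); v=p[0]-p[1]; print(z,np.linalg.norm(v).round(4),(p.mean(0)-tcp).round(4),np.arctan2(-v[0],v[1]).round(3))
c0=np.array([.5398,.0305])
for n in('w1','w2'):
    d=np.load(n+'.npz'); im,K,C=d['im'],d['K'],d['C']
    h=cv2.cvtColor(im,cv2.COLOR_BGR2HSV); m=((h[...,0]>8)&(h[...,0]<28)&(h[...,1]>110)&(h[...,2]>90)).astype(np.uint8)
    m=cv2.dilate(m,np.ones((2,2))); N,_,st,ce=cv2.connectedComponentsWithStats(m)
    u=proj(K,C,[[*c0,.039]])[0]
    print(n,C[:3,3].round(4))
    for i in range(1,N):
        if np.hypot(*(ce[i]-u))<55: print(ce[i].round(1),st[i,4],*[((ray(K,C,ce[i],z)[0,:2]-c0)*1e3).round(1) for z in(.012,.03,.039)])
```

```text
0.13 0.0796 [ 0.0004 -0.0023 -0.0035] -0.16
0.133 0.078 [ 0.0006 -0.0006 -0.0005] -0.16
0.136 0.0764 [0.0009 0.0011 0.0025] -0.16
w1 [0.5433 0.0431 0.3434]
[255.   77.3] 54 [ 6.7 37.8] [ 6.5 36.4] [ 6.5 35.7]
[221.2  86.9] 30 [-33.1  32. ] [-31.1  31. ] [-30.1  30.4]
[287.   90.5] 28 [41.9 19.6] [39.8 19.2] [38.8 19. ]
[303.5  96. ] 6 [60.6 11.4] [57.5 11.5] [55.9 11.5]
[302.5 105. ] 6 [58.9  1.6] [55.8  2.2] [54.3  2.5]
[299.5 132. ] 6 [ 53.5 -29.2] [ 50.8 -26.9] [ 49.4 -25.8]
[221.1 136.5] 27 [-41.9 -23.7] [-39.4 -21.7] [-38.2 -20.8]
[282.7 139.8] 22 [ 32.4 -36.2] [ 30.9 -33.6] [ 30.1 -32.2]
[251.4 147.6] 47 [ -6.8 -41.4] [ -6.3 -38.4] [ -6. -37.]
w2 [0.5521 0.1041 0.3612]
[255.1 132.9] 42 [ 6.5 35.6] [ 6.8 37.5] [ 6.9 38.5]
[299.5 142. ] 6 [61.2 14.4] [58.6 17.4] [57.4 18.9]
[226. 145.] 25 [-33.4  26.8] [-31.1  29.2] [-29.9  30.4]
[283.8 144.6] 20 [40.7 14.4] [39.3 17.5] [38.5 19. ]
[299.5 146. ] 6 [60.6  9.2] [58.1 12.5] [56.8 14.2]
[298.5 154. ] 6 [58. -1.] [55.7  2.9] [54.5  4.8]
[298.5 158. ] 6 [57.4 -6.3] [55.1 -2.2] [53.9 -0.1]
[298.5 162. ] 6 [ 56.8 -11.6] [54.5 -7.2] [53.4 -5. ]
[297.9 177.1] 8 [ 53.5 -32.2] [ 51.4 -26.7] [ 50.3 -24. ]
[227.6 186. ] 21 [-42.7 -28.4] [-39.9 -23.1] [-38.4 -20.5]
[282.8 186.2] 20 [ 31.6 -41.5] [ 30.6 -35.6] [ 30.1 -32.6]
[255.2 192.8] 31 [ -7.2 -44.4] [ -6.2 -38.3] [ -5.7 -35.3]
[253.5 219.5] 4 [-16.4 -83.8] [-14.9 -75.7] [-14.2 -71.6]
```

Both views agree: nest centre (0.5399, 0.0296), yaw -0.168. The heat sink is held within 1 mm of the TCP. I'll carry it over the nest.

Emit:
{"method": "send_rows", "body": {
  "increments": [
    {"gripper":1,"linear":[-0.004,-0.03,0],"delta_rot":[0,0,0]},
    {"gripper":1,"linear":[-0.009,-0.075,0],"delta_rot":[0,0,0]},
    {"gripper":1,"linear":[-0.014,-0.12,0],"delta_rot":[0,0,0]},
    {"gripper":1,"linear":[-0.02,-0.165,0],"delta_rot":[0,0,0]},
    {"gripper":1,"linear":[-0.025,-0.21,0],"delta_rot":[0,0,0]},
    {"gripper":1,"linear":[-0.03,-0.25,0],"delta_rot":[0,0,-0.008]},
    {"gripper":1,"linear":[-0.0335,-0.28,0],"delta_rot":[0,0,-0.008]},
    {"gripper":1,"linear":[-0.0344,-0.2914,0],"delta_rot":[0,0,-0.008]}
  ]
}}

```text
clock: 9.95
position: [0.5377, 0.027, 0.1325]
ee_rot: [-0.001, 0.765, 0.644, -0.002]
contact_force: [-0.0, 0.2, -1.8]
width: 0.0487
gripper_force: 63.9
```

Emit:
{"method": "send_rows", "body": {
  "increments": [
    {"gripper":1,"linear":[0,0,-0.02],"delta_rot":[0,0,0]},
    {"gripper":1,"linear":[0,0,-0.04],"delta_rot":[0,0,0]},
    {"gripper":1,"linear":[0,0,-0.055],"delta_rot":[0,0,0]},
    {"gripper":1,"linear":[0,0,-0.065],"delta_rot":[0,0,0]},
    {"gripper":1,"linear":[0,0,-0.072],"delta_rot":[0,0,0]},
    {"gripper":1,"linear":[0,0,-0.075],"delta_rot":[0,0,0]},
    {"gripper":1,"linear":[0,0,-0.075],"delta_rot":[0,0,0]},
    {"gripper":1,"linear":[0,0,-0.075],"delta_rot":[0,0,0]}
  ]
}}

```text
clock: 10.75
position: [0.5402, 0.0296, 0.0598]
ee_rot: [0.0, 0.764, 0.645, 0.0]
contact_force: [1.0, -0.8, -0.9]
width: 0.0483
gripper_force: 63.9
```

Run:
```python
from fix import *
f=[]; s=get_state()
print({k:np.round(s[k],4) for k in('clock','position','ee_rot','width','contact_force','moment')})
im,K,C=cam('wrist'); np.savez('w5.npz',im=im,K=K,C=C)
cv2.imwrite('pics/w5.png',cv2.resize(im[110:360,120:400],(784,700))[:600])
```

```text
{'clock': np.float64(10.75), 'position': array([0.5402, 0.0296, 0.0598]), 'ee_rot': array([4.000e-04, 7.642e-01, 6.450e-01, 4.000e-04]), 'width': np.float64(0.0483), 'contact_force': array([ 0.9633, -0.7612, -0.9482]), 'moment': array([-0.0394, -0.0153, -0.0144])}
```

View pics/w5.png

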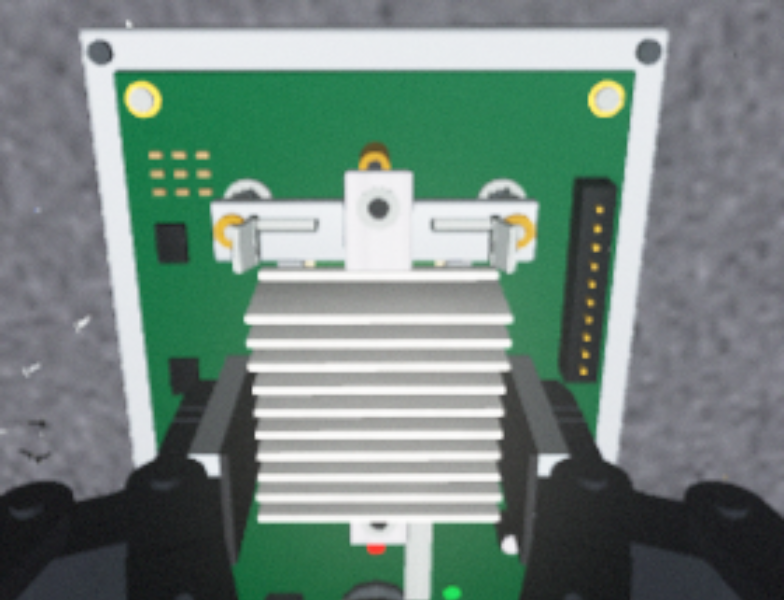

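It is well centred: the ear is at column 378 and the nest bar's centre at 374.5, so the nest is about 0.6 mm to the left. I'll trim that and lower slowly.

Emit:
{"method": "send_rows", "body": {
  "increments": [
    {"gripper":1,"linear":[-0.0006,0,-0.002],"delta_rot":[0,0,0]},
    {"gripper":1,"linear":[-0.0006,0,-0.004],"delta_rot":[0,0,0]},
    {"gripper":1,"linear":[-0.0006,0,-0.006],"delta_rot":[0,0,0]},
    {"gripper":1,"linear":[-0.0006,0,-0.008],"delta_rot":[0,0,0]},
    {"gripper":1,"linear":[-0.0006,0,-0.01],"delta_rot":[0,0,0]},
    {"gripper":1,"linear":[-0.0006,0,-0.012],"delta_rot":[0,0,0]},
    {"gripper":1,"linear":[-0.0006,0,-0.012],"delta_rot":[0,0,0]},
    {"gripper":1,"linear":[-0.0006,0,-0.012],"delta_rot":[0,0,0]}
  ]
}}

```text
clock: 11.6
position: [0.5391, 0.0295, 0.0472]
ee_rot: [-0.0, 0.764, 0.645, -0.0]
contact_force: [0.4, -0.1, -1.8]
width: 0.0484
gripper_force: 63.9
```

Emit:
{"method": "send_rows", "body": {
  "newtons": 90,
  "increments": [
    {"gripper":1,"linear":[0,0,-0.001],"delta_rot":[0,0,0]},
    {"gripper":1,"linear":[0,0,-0.002],"delta_rot":[0,0,0]},
    {"gripper":1,"linear":[0,0,-0.003],"delta_rot":[0,0,0]},
    {"gripper":1,"linear":[0,0,-0.004],"delta_rot":[0,0,0]},
    {"gripper":1,"linear":[0,0,-0.004],"delta_rot":[0,0,0]},
    {"gripper":1,"linear":[0,0,-0.004],"delta_rot":[0,0,0]}
  ]
}}

```text
clock: 12.2
position: [0.5391, 0.0295, 0.0433]
ee_rot: [-0.0, 0.764, 0.645, -0.0]
contact_force: [0.4, -0.0, -0.9]
width: 0.048
gripper_force: 96.8
```

Emit:
{"method": "send_rows", "body": {
  "increments": [
    {"gripper":1,"linear":[0,0,-0.001],"delta_rot":[0,0,0]},
    {"gripper":1,"linear":[0,0,-0.001],"delta_rot":[0,0,0]},
    {"gripper":1,"linear":[0,0,-0.001],"delta_rot":[0,0,0]},
    {"gripper":1,"linear":[0,0,-0.001],"delta_rot":[0,0,0]}
  ]
}}

```text
clock: 12.6
position: [0.5393, 0.0295, 0.0427]
ee_rot: [0.0, 0.764, 0.645, 0.0]
contact_force: [-0.2, 0.7, 3.2]
width: 0.0478
gripper_force: 97.5
```

Emit:
{"method": "send_rows", "body": {
  "increments": [
    {"gripper":1,"linear":[0,0,-0.001],"delta_rot":[0,0,0]},
    {"gripper":1,"linear":[0,0,-0.001],"delta_rot":[0,0,0]},
    {"gripper":1,"linear":[0,0,-0.001],"delta_rot":[0,0,0]},
    {"gripper":1,"linear":[0,0,-0.001],"delta_rot":[0,0,0]}
  ]
}}

```text
clock: 13.0
position: [0.5393, 0.0295, 0.0416]
ee_rot: [0.0, 0.764, 0.645, 0.0]
contact_force: [-0.7, 0.4, 4.7]
width: 0.0479
gripper_force: 97.7
```

Emit:
{"method": "send_rows", "body": {
  "increments": [
    {"gripper":1,"linear":[0,0,-0.001],"delta_rot":[0,0,0]},
    {"gripper":1,"linear":[0,0,-0.001],"delta_rot":[0,0,0]},
    {"gripper":1,"linear":[0,0,-0.001],"delta_rot":[0,0,0]},
    {"gripper":1,"linear":[0,0,-0.001],"delta_rot":[0,0,0]}
  ]
}}

```text
clock: 13.4
position: [0.5393, 0.0295, 0.0407]
ee_rot: [0.0, 0.764, 0.645, 0.0]
contact_force: [-1.1, 0.9, 7.0]
width: 0.0477
gripper_force: 97.8
```

Contact is on the seat and the force is rising at the spring rate, about 1.6 N per mm. About 2.3 mm more is needed.

Emit:
{"method": "send_rows", "body": {
  "increments": [
    {"gripper":1,"linear":[0,0,-0.001],"delta_rot":[0,0,0]},
    {"gripper":1,"linear":[0,0,-0.002],"delta_rot":[0,0,0]},
    {"gripper":1,"linear":[0,0,-0.002],"delta_rot":[0,0,0]},
    {"gripper":1,"linear":[0,0,-0.002],"delta_rot":[0,0,0]},
    {"gripper":1,"linear":[0,0,-0.002],"delta_rot":[0,0,0]}
  ]
}}

```text
clock: 13.9
position: [0.5393, 0.0295, 0.0391]
ee_rot: [0.0, 0.764, 0.645, 0.0]
contact_force: [-2.3, -0.2, 8.4]
width: 0.0479
gripper_force: 98.1
```

Emit:
{"method": "send_rows", "body": {
  "increments": [
    {"gripper":1,"linear":[0,0,0],"delta_rot":[0,0,0]},
    {"gripper":1,"linear":[0,0,0],"delta_rot":[0,0,0]},
    {"gripper":1,"linear":[0,0,0],"delta_rot":[0,0,0]}
  ]
}}

```text
clock: 14.2
position: [0.5393, 0.0295, 0.0391]
ee_rot: [0.0, 0.764, 0.645, 0.0]
contact_force: [-2.5, 0.5, 9.3]
width: 0.0479
gripper_force: 98.1
```

Run:
```python
from fix import *
for i in range(4):
    im,K,C=cam('wrist'); s=get_state(); print({k:np.round(s[k],4) for k in('clock','position','contact_force','moment')})
cv2.imwrite('pics/w6.png',cv2.resize(im[110:360,120:400],(672,600)))
```

```text
{'clock': np.float64(14.25), 'position': array([0.5393, 0.0295, 0.039 ]), 'contact_force': array([-1.3652, -0.8012,  9.5777]), 'moment': array([-0.0098,  0.3482, -0.0259])}
{'clock': np.float64(14.3), 'position': array([0.5393, 0.0295, 0.0391]), 'contact_force': array([-2.2526,  0.4469,  8.1733]), 'moment': array([ 0.0084,  0.324 , -0.0293])}
{'clock': np.float64(14.35), 'position': array([0.5393, 0.0295, 0.0391]), 'contact_force': array([-2.331 , -0.2071,  8.0985]), 'moment': array([ 0.0243,  0.3113, -0.0353])}
{'clock': np.float64(14.4), 'position': array([0.5393, 0.0295, 0.0391]), 'contact_force': array([-2.4491, -0.9728,  8.7969]), 'moment': array([ 0.0051,  0.3492, -0.0379])}
```

View pics/w6.png

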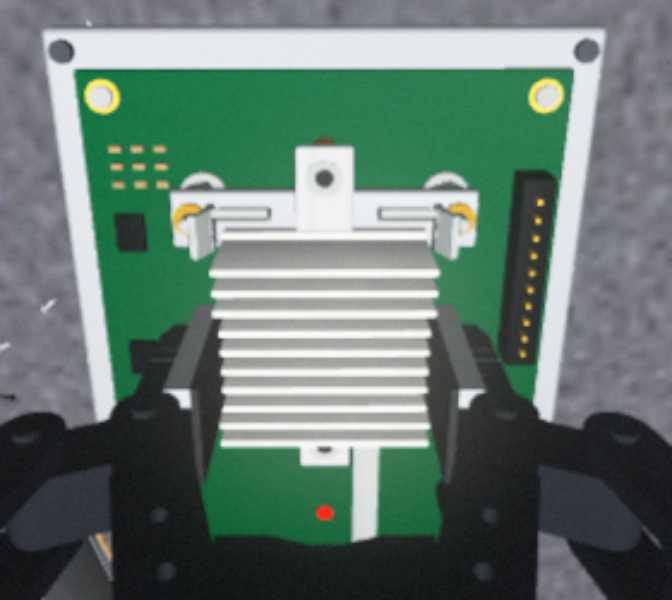

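The heat sink is seated square between the tabs, with its ear over the standoff. The push reads about 8.6 N plus about 1.2 N of weight. I need about 1.2 mm more sink, with a slight lateral relief.

Emit:
{"method": "send_rows", "body": {
  "increments": [
    {"gripper":1,"linear":[-0.0004,0,-0.0008],"delta_rot":[0,0,0]},
    {"gripper":1,"linear":[-0.0004,0,-0.0015],"delta_rot":[0,0,0]},
    {"gripper":1,"linear":[-0.0004,0,-0.0015],"delta_rot":[0,0,0]},
    {"gripper":1,"linear":[-0.0004,0,-0.0015],"delta_rot":[0,0,0]},
    {"gripper":1,"linear":[-0.0004,0,-0.0015],"delta_rot":[0,0,0]},
    {"gripper":1,"linear":[-0.0004,0,-0.0015],"delta_rot":[0,0,0]}
  ]
}}

```text
clock: 15.0
position: [0.5393, 0.0295, 0.0379]
ee_rot: [0.001, 0.764, 0.645, 0.001]
contact_force: [-2.9, -0.1, 10.6]
width: 0.0477
gripper_force: 98.4
```

Run:
```python
from fix import *
F=[]
for i in range(8):
    cam('scene'); s=get_state(); F.append(np.r_[s['contact_force'],s['moment'],s['position']])
print(s['clock'],np.mean(F,0).round(4),np.std(F,0)[:3].round(2))
```

```text
15.4 [-1.8971 -0.1494 10.8201  0.035   0.3607  0.0158  0.5393  0.0295  0.0379] [0.36 0.54 0.37]
```

```bash
python3 -c "
from h import *
print(sign_off())"
```

```text
the job is handed in; nothing more can be done
None
```

I turned the knob to its locked position and seated the heat sink squarely in the nest; the arm is still pressing it with about 12 N on the springs (nest sunk about 5 mm), and the job was handed in at about 15 s.

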